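# Seat the whetstone in its sharpening ramp

## Robot

A 6-joint arm with a two-finger parallel gripper is mounted at the origin on a cart in front of the work surface, level with it; the furniture and walls round the work are solid. World frame = base frame: x ahead of the robot, y to its left, z up, the work surface at z = 0. Lengths are in m, angles in rad, forces in N, time in s.
With the tool pointing down it reaches from about 0.375 to 0.9 m from the base axis. Payload 3.1 kg.
Tool frame: the origin (TCP) lies midway between the tips of the shut fingers; the grasp point (between the pads) lies 19 mm behind it; z points along the fingers, y is the line along which they close (so a half turn about z gives the same grasp; the last joint's range is limited). The gripper opens to 87 mm and grips with 3 to 60 N. Pads are 19 mm wide; open, the fingers measure 117 mm over their backs; the gripper's body (75 mm by 190 mm) begins 51 mm behind the grasp point.
Start: joints at [1.145, 0.527, 1.433, -0, 1.181, -0.178], TCP at [0.153, 0.606, 0.223] pointing down, gripper open.
Joint ranges: [-3.08, 3.08], [-0.75, 2.2], [0.22, 2.44], [-1.43, 4.57], [0, 2.65], [-2.85, 2.85]. Speed limits (rad/s): [2.79, 2.79, 3.14, 3.14, 3.14, 3.14].

## Interface

Orientations are given as a 3x3 rotation matrix whose columns are the frame's x, y, z axes.
In Python, from workcell import env gives the robot as it stands.
- The arm moves only by the tool servo_tool, never from a script. Its argument "rows" is a list of rows, each an object with "offset": the shift along the world's x, y, z each as a share of 500 mm, from -1 to 1, a list of three; "turn": the turn, a rotation vector about the world's x, y, z each as a share of 30 degrees, from -1 to 1, a list of three; "fingers": the closure, from -1 (fully open) to 1 (shut). A call has 1 to 20 rows; each row is the pose to reach, as a shift and turn from the pose commanded when the call began; what a row does not reach only later rows make up. A row lasts 1/10 s, in which the tool goes at most 50 mm and 8.59 degrees, less where a joint would pass 70% of its speed; a pose out of reach is approached as far as the arm can. A call with a number of a shift or a turn outside -1 to 1 is refused whole. A call with a gripper value outside its range is refused whole. The fingers move at their own pace and stop on an object; "newtons" is the grip in N (left out, the last holds). Time passes only in rows, so rows that repeat a pose let the fingers close. It gives the time, the measured TCP pose, the force, the opening and the grip force at its end, in the units of the state.
- env.sense(): the state, without advancing time (a new reading comes with each control period).
- env.get_image(name): name is "scene" or "top"; returns (picture, depth): 420x560x3 uint8, red, green, blue; 420x560 float32, m along the optical axis (not along the pixel's ray), 0 where there is no reading.
- env.camera_model(name): a dict with "intrinsics" (3x3 intrinsics, pixels), "k1" (the pictures are not rectified: a ray, as slopes to the right and down, at radius r is drawn at 1 + k1 r^2 times it, then the intrinsics apply), "rvec" (rotation vector, rad) and "tvec" (3), from world to camera coordinates, as OpenCV has them. Camera axes: x right, y down, z forward; pixel columns grow to the right and rows downward; lengths in m; the calibration is good to about 2 mm. A picture is of the moment at which its call begins. camera_model takes no time and is no camera call.
- env.finish_job(): hands the job in; it is judged then, once.
The state is a dict: "clock": time; "q": joint angles; "joint_velocities": joint speeds; "joint_torque": joint torques, N m; "tool_pos": TCP position; "eef_rot": TCP orientation; "contact_force": force on the tool from outside, world axes, zero at the start; "wrist_torque": the same for the moment, N m; "finger_gap": opening from 0.0 (shut) to 1.0 (fully open); "grasp_force": force on a finger pad.
Only numpy, scipy, OpenCV 4.12 (cv2) and the standard library are available. Lean on these libraries where they do the work, as an engineer would, in place of code of your own. Each camera call takes 0.05 s, during which the arm holds its last target. There are 200 camera calls.

## Task

Set up the sharpening ramp: lay the large whetstone, same face up, lengthwise on the sloping bed, with one long side pushed fully against the side fence and its lower end fully against the foot stop, and slide the clamp jaw down snug against its upper end. The stone is brittle, so set it down without banging it on the ramp, and leave everything else where it is.

Things in the scene. Friction and masses are not known exactly. Their poses are not given: they have to be found in the camera images.
- whetstone: Large two-layer whetstone, a plain bar 160 x 52 x 24 mm (x, y, z), about 0.4 kg, darker grey layer below and paler layer on top; starts flat on the worktop. Origin at the centre of its underside; x along its length, z up out of the pale face. Either end may go first.
- bed: Sloping wooden bed of the ramp (fixed), rising at 25 degrees towards the robot's right. Origin at the corner of bed surface, foot stop face and fence face, 37 mm above the worktop: x up the slope, y level across the bed, away from the robot, z square off it. Surface z = 0, x -15 to 250, y -96 to 10 mm (open at -96). A stone that is home has its origin at x = 80, y = -26, z = 0 mm.
- fence (a point): Side fence, a straight aluminium rail along the bed's far side as the robot sees it: bed y = 0 to 10, x = 6 to 166 mm, 16 mm high. This point: middle of its face, at bed (86, 0, 8) mm.
- foot_stop (a point): Foot stop, an aluminium bar across the bed's lower end, on the robot's left: bed x = -12 to 0, y = -96 to 10 mm, 14 mm high. This point: middle of its face, at bed (0, -43, 7) mm.
- jaw (a joint): Clamp jaw, an aluminium block 64 mm wide, 18 mm high with a rubber face, sliding on the bed's upper part; stays where left (drag about 4 N). 0 is fully up the slope; positive is metres slid down towards the foot stop, at most 0.055. Its face is at bed x = 205 mm - q, y = -58 to 6 mm; it meets a stone that is home at q = 0.045.
- jaw_knob (a point): Grip point on the jaw's black round knurled knob (24 mm across, standing square off the bed, from z = 23 to 53 mm above the bed surface); this point is on the knob's axis, 43 mm above the bed surface, 12 mm up the slope from the jaw's rubber face, at bed y = -26 mm.
- pocket_stone: Small one-piece pocket stone 100 x 32 x 14 mm lying on the worktop, not wanted; origin at the centre of its underside.
- kitchen_scissors: Scissors lying flat, 87 x 199 x 9 mm, bystander; origin under its middle, long along y.
- key_ring: Bunch of keys lying flat, 101 x 122 x 8 mm, bystander; origin under its middle.
- marker_pen: Pen lying flat, 17 x 135 x 16 mm, bystander; origin under its middle, long along y.
- tape_roll: Roll of tape lying flat, 104 mm across, 25 mm high, bystander; origin under its centre.
- water_glass: Drinking glass, 79 mm across, 90 mm high, standing behind the work, bystander; origin under its centre.

How it is judged:
On the way:
1. the whetstone lies flat on the sloping bed (x of whetstone in the frame of bed between 0.06 and 0.13 m and y of whetstone in the frame of bed between -0.085 and -0.015 m and z of whetstone in the frame of bed between -0.004 and 0.004 m and angle between the z axis of whetstone and the z axis of bed, either way round below 0.05 rad), for 0.2 s.
At the end, for the whole second after the job is handed in: The large whetstone lies flat on the bed, pale face up, its long side within 2 mm of the fence and parallel to it within 0.02 rad, its lower end within 2 mm of the foot stop, the clamp jaw slid down onto its upper end (joint beyond 0.043), all at rest and let go (x of whetstone in the frame of bed between 0.0775 and 0.082 m and y of whetstone in the frame of bed between -0.028 and -0.0235 m and z of whetstone in the frame of bed between -0.003 and 0.003 m and angle between the x axis of whetstone and the x axis of bed, either way round below 0.02 rad and angle between the z axis of whetstone and the z axis of bed, either way round below 0.03 rad and value of joint jaw above 0.043 m and linear speed of whetstone below 0.01 m/s and velocity of joint jaw below 0.005 m/s); the robot touches nothing.
It fails at once if the stone is banged against the ramp (over 90 N) (contact force between whetstone and bed above 90 N).
It fails at once if another thing moved by more than 3 cm (distance of any of pocket_stone, kitchen_scissors, key_ring, marker_pen, tape_roll, water_glass from where it was at the start of the episode above 0.03 m).
It also fails if it takes over 58 s, if anything falls off the work surface, if the arm or the gripper's body presses on something with over 40 N, if the wrist force passes 120 N, or if a joint passes its speed limit or range.

## Working session

There is one attempt and no reset: what is moved stays moved. The work goes in short steps, Python scripts to look and compute and a tool call to move; the robot and the scene stay as the last step left them, time stands still between calls to the robot, and variables do not carry over. Pictures are saved under pics/ and viewed, at most 10 in all, crops included, and the job is handed in when it is done.

Besides the shell and the picture viewer there is one more tool, called after ">>>" in YAML: its name, and indented under it one key for each argument. servo_tool: Moves the arm, as the interface text tells. Its arguments: {"type":"object","properties":{"rows":{"type":"array","items":{"type":"object","properties":{"offset":{"type":"array","items":{"type":"number","minimum":-1,"maximum":1}},"turn":{"type":"array","items":{"type":"number","minimum":-1,"maximum":1}},"fingers":{"type":"number"}}}},"newtons":{"type":"number"}},"required":["rows"]}

```bash
mkdir -p pics; cat > h.py <<'E'
import numpy as np, cv2
from workcell import env
def save(name,fn):
    im,d=env.get_image(name); cv2.imwrite(f'pics/{fn}.png',im[...,::-1]); np.save(f'pics/{fn}.npy',d); return im,d
def cam(name):
    m=env.camera_model(name); K=np.array(m['intrinsics']); R=cv2.Rodrigues(np.array(m['rvec'],float))[0]; t=np.array(m['tvec'],float).ravel()
    return K,np.array([m['k1'],0,0,0,0.]),R,t
def rays(name,px):
    K,D,R,t=cam(name)
    n=cv2.undistortPoints(np.array(px,float).reshape(-1,1,2),K,D).reshape(-1,2)
    return -R.T@t, np.c_[n,np.ones(len(n))]@R   # origin, dirs (depth=1)
def at_z(name,px,z):
    o,d=rays(name,px); return o+d*((z-o[2])/d[:,2])[:,None]
def at_d(name,px,dep):
    o,d=rays(name,px); return o+d*np.asarray(dep)[:,None]
def tri(a,pa,b,pb):
    o1,d1=rays(a,pa);o2,d2=rays(b,pb);out=[]
    for u,v in zip(d1,d2):
        s=np.linalg.lstsq(np.c_[u,-v],o2-o1,rcond=None)[0]; p,q=o1+s[0]*u,o2+s[1]*v
        out.append(np.r_[(p+q)/2,np.linalg.norm(p-q)])
    return np.array(out)
def proj(name,P):
    K,D,R,t=cam(name); return cv2.projectPoints(np.array(P,float).reshape(-1,1,3),cv2.Rodrigues(R)[0],t,K,D)[0].reshape(-1,2)
E
python3 - <<'E'
from h import *
save('scene','s0');save('top','t0')
for n in('scene','top'):
    K,D,R,t=cam(n);print(n,K.round(1).tolist(),D[0],(-R.T@t).round(3),R.round(3).tolist())
print({k:np.round(v,3).tolist() for k,v in env.sense().items()})
E
```

```text
scene [[447.7, 0.0, 282.7], [0.0, 447.7, 206.8], [0.0, 0.0, 1.0]] -0.09531111570232642 [-0.088 -0.36   0.969] [[0.479, -0.878, -0.007], [-0.662, -0.356, -0.659], [0.576, 0.32, -0.752]]
top [[469.4, 0.0, 277.9], [0.0, 469.4, 212.5], [0.0, 0.0, 1.0]] -0.12418564093788396 [ 0.404 -0.012  1.32 ] [[-0.026, -0.999, -0.021], [-0.992, 0.028, -0.123], [0.123, 0.018, -0.992]]
{'clock': 0.1, 'q': [1.145, 0.528, 1.434, -0.0, 1.181, -0.179], 'joint_velocities': [-0.001, -0.003, -0.003, 0.001, -0.001, -0.001], 'joint_torque': [-0.001, -44.099, -17.715, 0.063, 0.053, -0.0], 'tool_pos': [0.153, 0.605, 0.222], 'eef_rot': [[-0.969, 0.245, -0.001], [0.245, 0.969, -0.002], [0.0, -0.002, -1.0]], 'contact_force': [0.337, -0.259, -0.476], 'wrist_torque': [-0.002, 0.037, 0.017], 'grasp_force': 0.0, 'finger_gap': 1.002}
```

View pics/s0.png

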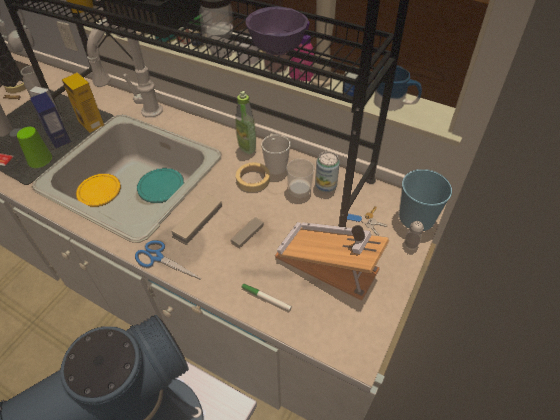

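View pics/t0.png

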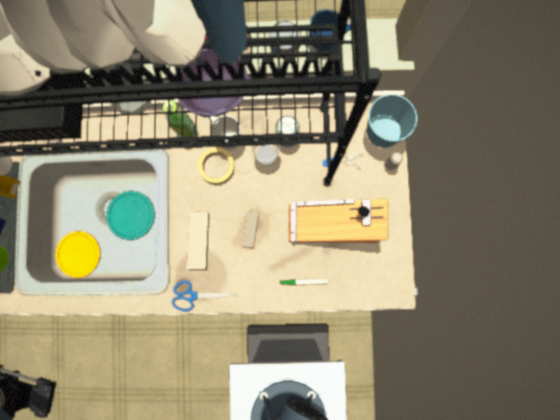

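The scene view shows the large stone at about (198,220), the pocket stone at (248,232) and the ramp at (335,250), with a rack post behind it at (348,200). In the top view the stone is at (198,240) and the ramp spans (290–388, 200–243). I'll enlarge these areas.

```bash
python3 - <<'E'
import cv2,numpy as np
s=cv2.imread('pics/s0.png');t=cv2.imread('pics/t0.png')
def crop(im,x,y,w,h,k,fn):
    c=cv2.resize(im[y:y+h,x:x+w],None,fx=k,fy=k,interpolation=cv2.INTER_CUBIC)
    for i in range(0,w,10): cv2.putText(c,str(x+i),(i*k,8),0,.3,(0,0,255),1); cv2.line(c,(i*k,9),(i*k,14),(0,0,255),1)
    for i in range(10,h,10): cv2.putText(c,str(y+i),(0,i*k+4),0,.3,(0,0,255),1); cv2.line(c,(20,i*k),(26,i*k),(0,0,255),1)
    return c
c=np.vstack([crop(s,270,212,124,90,6,0)]); cv2.imwrite('pics/c1.png',c)
c=np.hstack([crop(s,168,190,60,56,6,0)[:336],crop(t,180,205,40,70,6,0)[:336]]) 
d=crop(t,284,193,110,55,6,0)[:330]
cv2.imwrite('pics/c2.png',c);cv2.imwrite('pics/c3.png',d)
w=max(c.shape[1],d.shape[1]);
m=np.zeros((590,660,3),np.uint8)
m[:330,:660]=d; cc=np.hstack([cv2.resize(crop(s,168,190,60,56,5,0),None,fx=.9,fy=.9),cv2.resize(crop(t,170,205,80,70,5,0),None,fx=.72,fy=.72)[:252]])
m[332:332+cc.shape[0],:cc.shape[1]]=cc[:258]
cv2.imwrite('pics/c4.png',m)
E
```

```text
(no output)
```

View pics/c1.png

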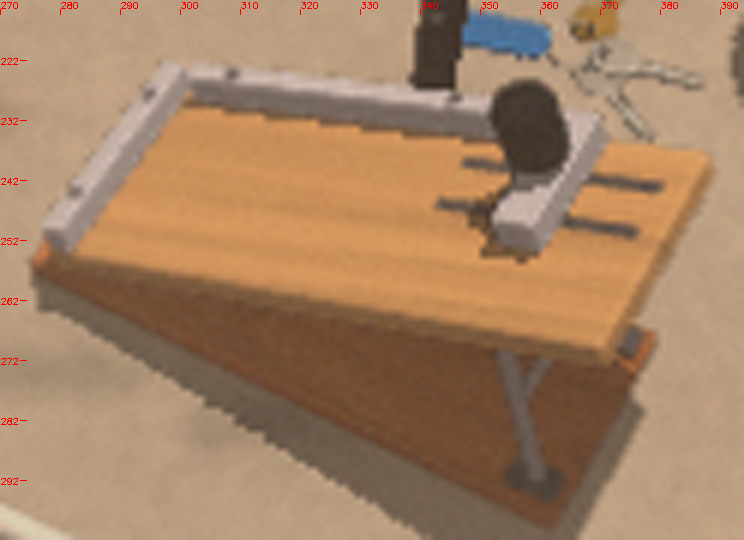

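View pics/c4.png

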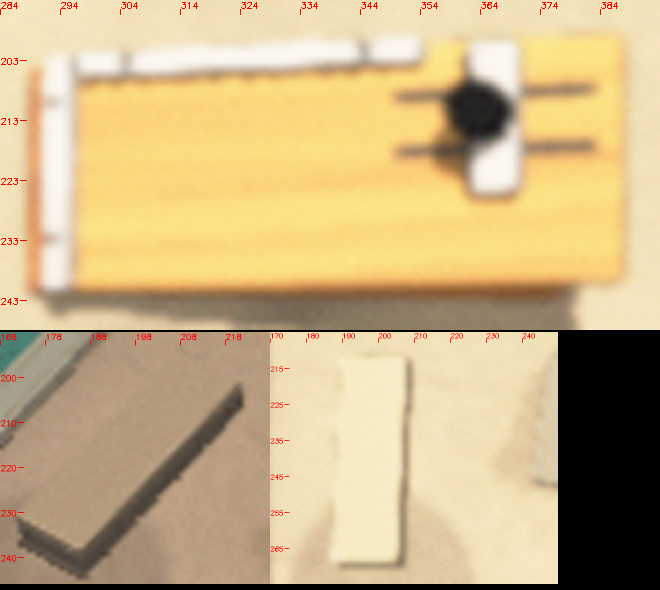

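```bash
cat > fit.py <<'E'
from h import *
from scipy.optimize import least_squares
def bedR(y): # rotation: yaw y of world; x up slope; slope dir horizontal = (cos y, sin y)
    h=np.array([np.cos(y),np.sin(y),0]);x=h*np.cos(np.radians(25))+np.array([0,0,np.sin(np.radians(25))])
    Y=np.cross([0,0,1],h); return np.c_[x,Y,np.cross(x,Y)]
def flatR(y): return np.array([[np.cos(y),-np.sin(y),0],[np.sin(y),np.cos(y),0],[0,0,1]])
def fit(Rf,obs,p0):
    def f(p): return np.concatenate([(proj(c,np.array([P for P,_ in l])/1000@Rf(p[3]).T+p[:3])-np.array([u for _,u in l])).ravel() for c,l in obs.items()])
    r=least_squares(f,p0,loss='soft_l1'); return r.x,r.fun.reshape(-1,2)
E
python3 - <<'E'
from fit import *
bo={'scene':[((0,-96,0),(282.5,254)),((250,-96,0),(371.3,270.7)),((250,10,0),(388.7,237.8)),((-12,-96,14),(277.5,249.5)),((0,0,0),(301.2,228.7))],
'top':[((0,-96,14),(296.5,241.3)),((-12,-96,14),(291,241.3)),((6,0,16),(297.3,205.8)),((166,0,16),(354.3,203.8)),((166,10,16),(354.3,199)),((250,-96,0),(387.3,240)),((250,10,0),(388.2,199))]}
p,r=fit(bedR,bo,[.55,-.1,.04,-1.57]);print('bed',p.round(4),r.round(1).tolist())
np.save('bed.npy',p)
# depth check
so={'scene':[((-80,26,24),(172.4,231.3)),((-80,-26,24),(186.2,238.7)),((80,-26,24),(221.6,201.8)),((-80,-26,0),(186.7,244.4))],
'top':[((80,26,24),(190,211.9)),((80,-26,24),(207.8,211.9)),((-80,26,24),(186.9,268.9)),((-80,-26,24),(206.1,270))]}
q,r=fit(flatR,so,[.4,.2,0,0]);print('stone',q.round(4),r.round(1).tolist());np.save('stone.npy',q)
for c in('scene','top'):
    d=np.load('pics/%s0.npy'%c[0])
    B=bedR(p[3]);loc=np.array([[x,y,0] for x in range(20,150,10) for y in range(-80,-19,10)])/1000
    px=proj(c,loc@B.T+p[:3]).round().astype(int);dd=d[px[:,1],px[:,0]]
    w=(at_d(c,px,dd)-p[:3])@B;w=w[dd>0];print(c,'bed z res',np.median(w[:,2]),np.c_[w[:,:2],w[:,0]*0+1].shape, np.linalg.lstsq(np.c_[w[:,:2],w[:,0]*0+1],w[:,2],rcond=None)[0].round(4))
    loc=np.array([[x,y,24] for x in range(-65,66,10) for y in range(-18,19,6)])/1000
    px=proj(c,loc@flatR(q[3]).T+q[:3]).round().astype(int);dd=d[px[:,1],px[:,0]]
    print(' stone top z',np.median(at_d(c,px,dd)[:,2]))
    # table height near stone, rack height
K=proj('top',[p[:3]+bedR(p[3])@np.array([.205+.012,-.026,.053])]);print('knobtop pred',K,'seen 364,211')
d=np.load('pics/t0.npy')
for u in [(327,183),(340,145),(280,145),(230,152),(345,115),(180,153),(288,128),(266,155)]:
    print(u,at_d('top',[u],[d[u[1],u[0]]]).round(3))
for u in [(346,223),(350,180),(365,50)]:
    print('s',u,at_d('scene',[u],[np.load('pics/s0.npy')[u[1],u[0]]]).round(3))
E
```

```text
bed [ 0.5785 -0.0448  0.0401 -1.6199] [[-0.3, 0.6], [-0.9, -0.2], [0.6, -0.4], [-1.0, 0.5], [-0.0, 0.3], [-1.3, -0.3], [0.2, -0.3], [0.3, -0.3], [0.2, -0.7], [0.2, 0.2], [1.1, 0.5], [0.0, -0.3]]
stone [ 0.4936  0.2355  0.0014 -0.0501] [[-1.6, -0.0], [-0.6, 0.6], [-0.0, -0.9], [0.5, 0.3], [-0.1, -0.4], [0.5, 0.0], [0.5, -0.0], [-0.1, -0.6]]
scene bed z res -0.0012437826105466574 (91, 3) [-0.0031  0.     -0.001 ]
 stone top z 0.024260937382940828
top bed z res -0.001577233785836889 (90, 3) [ 0.0047 -0.0168 -0.003 ]
 stone top z 0.02325904073953522
knobtop pred [[370.0490801 210.6414421]] seen 364,211
(327, 183) [[ 0.646 -0.13   0.014]]
(340, 145) [[ 0.647 -0.122  0.417]]
(280, 145) [[0.763 0.    0.005]]
(230, 152) [[ 0.751  0.146 -0.007]]
(345, 115) [[ 0.708 -0.135  0.419]]
(180, 153) [[0.751 0.292 0.001]]
(288, 128) [[ 0.781 -0.023  0.109]]
(266, 155) [[0.734 0.041 0.01 ]]
s (346, 223) [[ 0.686 -0.131 -0.001]]
s (350, 180) [[ 0.65  -0.136  0.204]]
s (365, 50) [[ 0.648 -0.129  0.545]]
```

The stone is at about (0.494, 0.236) with yaw −0.05. The bed corner is at about (0.578, −0.045, 0.038), with the slope direction at −1.62 rad. The jaw already sits at about 0.015. The rack post stands behind the ramp at (0.647, −0.13), so I'll lay the stone down 25–30 mm short of the fence and then push it over.

>>> servo_tool:
  rows:
    - {"offset": [0.682, -0.739, -0.2], "turn": [0, 0, 0.377], "fingers": -1}
    - {"offset": [0.682, -0.739, -0.2], "turn": [0, 0, 0.377], "fingers": -1}
    - {"offset": [0.682, -0.739, -0.2], "turn": [0, 0, 0.377], "fingers": -1}
    - {"offset": [0.682, -0.739, -0.2], "turn": [0, 0, 0.377], "fingers": -1}
    - {"offset": [0.682, -0.739, -0.2], "turn": [0, 0, 0.377], "fingers": -1}
    - {"offset": [0.682, -0.739, -0.2], "turn": [0, 0, 0.377], "fingers": -1}
    - {"offset": [0.682, -0.739, -0.2], "turn": [0, 0, 0.377], "fingers": -1}
    - {"offset": [0.682, -0.739, -0.2], "turn": [0, 0, 0.377], "fingers": -1}
    - {"offset": [0.682, -0.739, -0.2], "turn": [0, 0, 0.377], "fingers": -1}
    - {"offset": [0.682, -0.739, -0.2], "turn": [0, 0, 0.377], "fingers": -1}
    - {"offset": [0.682, -0.739, -0.2], "turn": [0, 0, 0.377], "fingers": -1}
    - {"offset": [0.682, -0.739, -0.2], "turn": [0, 0, 0.377], "fingers": -1}
    - {"offset": [0.682, -0.739, -0.2], "turn": [0, 0, 0.377], "fingers": -1}
    - {"offset": [0.682, -0.739, -0.2], "turn": [0, 0, 0.377], "fingers": -1}
  newtons: 40

```text
clock: 1.5
tool_pos: [0.4926, 0.2377, 0.1227]
eef_rot: [[-0.999, 0.048, -0.001], [0.048, 0.999, 0.0], [0.001, 0.0, -1.0]]
contact_force: [-1.6, 0.2, -0.4]
finger_gap: 1.003
grasp_force: 0.0
```

```bash
cat >> fit.py <<'E'
from scipy.spatial.transform import Rotation as Ro
B=np.load('bed.npy'); B[2]=.038; BR=bedR(B[3])
def w(b): return B[:3]+BR@np.array(b)
TR=np.c_[-BR[:,0],BR[:,1],-BR[:,2]]
def go(P,R):
    s=env.sense();p=np.array(s['tool_pos']);R0=np.array(s['eef_rot']).reshape(3,3)
    print('t',s['clock'],'pos',p.round(4),'off',((np.array(P)-p)/.5).round(3).tolist(),'turn',(Ro.from_matrix(R@R0.T).as_rotvec(degrees=True)/30).round(3).tolist(),'F',np.round(s['contact_force'],1),'gap',round(s['finger_gap'],3),'bed',((p-B[:3])@BR).round(4))
E
python3 - <<'E'
from fit import *
q=np.load('stone.npy');S=flatR(q[3])
go([q[0],q[1],.005],np.c_[-S[:,0],S[:,1],-S[:,2]])
E
```

```text
t 1.5 pos [0.4926 0.2377 0.1227] off [0.002, -0.004, -0.235] turn [-0.0, -0.002, -0.003] F [-1.6  0.2 -0.4] gap 1.003 bed [-0.2161 -0.0996  0.1942]
```

>>> servo_tool:
  rows:
    - {"offset": [0, 0, -0.08], "fingers": -1}
    - {"offset": [0, 0, -0.15], "fingers": -1}
    - {"offset": [0, 0, -0.2], "fingers": -1}
    - {"offset": [0, 0, -0.22], "fingers": -1}
    - {"offset": [0, 0, -0.235], "fingers": -1}
    - {"offset": [0, 0, -0.235], "fingers": -1}
    - {"offset": [0, 0, -0.235], "fingers": 1}
    - {"offset": [0, 0, -0.235], "fingers": 1}
    - {"offset": [0, 0, -0.235], "fingers": 1}
    - {"offset": [0, 0, -0.235], "fingers": 1}
    - {"offset": [0, 0, -0.235], "fingers": 1}
    - {"offset": [0, 0, -0.235], "fingers": 1}
    - {"offset": [0, 0, -0.235], "fingers": 1}
    - {"offset": [0, 0, -0.235], "fingers": 1}
  newtons: 40

```text
invalid input
```

Turn is required in each row, I suppose.

>>> servo_tool:
  rows:
    - {"offset": [0, 0, -0.08], "turn": [0, 0, 0], "fingers": -1}
    - {"offset": [0, 0, -0.15], "turn": [0, 0, 0], "fingers": -1}
    - {"offset": [0, 0, -0.2], "turn": [0, 0, 0], "fingers": -1}
    - {"offset": [0, 0, -0.22], "turn": [0, 0, 0], "fingers": -1}
    - {"offset": [0, 0, -0.235], "turn": [0, 0, 0], "fingers": -1}
    - {"offset": [0, 0, -0.235], "turn": [0, 0, 0], "fingers": -1}
    - {"offset": [0, 0, -0.235], "turn": [0, 0, 0], "fingers": 1}
    - {"offset": [0, 0, -0.235], "turn": [0, 0, 0], "fingers": 1}
    - {"offset": [0, 0, -0.235], "turn": [0, 0, 0], "fingers": 1}
    - {"offset": [0, 0, -0.235], "turn": [0, 0, 0], "fingers": 1}
    - {"offset": [0, 0, -0.235], "turn": [0, 0, 0], "fingers": 1}
    - {"offset": [0, 0, -0.235], "turn": [0, 0, 0], "fingers": 1}
    - {"offset": [0, 0, -0.235], "turn": [0, 0, 0], "fingers": 1}
    - {"offset": [0, 0, -0.235], "turn": [0, 0, 0], "fingers": 1}
  newtons: 40

```text
clock: 2.9
tool_pos: [0.4947, 0.2368, 0.0055]
eef_rot: [[-0.999, 0.051, 0.001], [0.051, 0.999, 0.001], [-0.001, 0.001, -1.0]]
contact_force: [-0.2, 3.2, 4.3]
finger_gap: 0.597
grasp_force: 40.0
```

>>> servo_tool:
  rows:
    - {"offset": [0, 0, 0.04], "turn": [0, 0, 0], "fingers": 1}
    - {"offset": [0, 0, 0.12], "turn": [0, 0, 0], "fingers": 1}
    - {"offset": [0, 0, 0.2], "turn": [0, 0, 0], "fingers": 1}
    - {"offset": [0, 0, 0.28], "turn": [0, 0, 0], "fingers": 1}
    - {"offset": [0, 0, 0.36], "turn": [0, 0, 0], "fingers": 1}
    - {"offset": [0, 0, 0.4], "turn": [0, 0, 0], "fingers": 1}
    - {"offset": [0, 0, 0.4], "turn": [0, 0, 0], "fingers": 1}
  newtons: 40

```text
clock: 3.6
tool_pos: [0.4953, 0.2363, 0.207]
eef_rot: [[-0.999, 0.05, 0.004], [0.05, 0.999, 0.0], [-0.004, 0.0, -1.0]]
contact_force: [1.1, 0.6, -5.2]
finger_gap: 0.596
grasp_force: 40.0
```

```bash
python3 - <<'E'
from fit import *
print(TR.round(3).tolist())
go(w([.08,-.055,.065]),TR); go(w([.082,-.055,.006]),TR)
E
```

```text
[[0.044, 0.999, -0.021], [0.905, -0.049, -0.422], [-0.423, 0.0, -0.906]]
t 3.6 pos [0.4953 0.2363 0.207 ] off [0.052, -0.647, -0.152] turn [-0.679, -0.613, -2.947] F [ 1.1  0.6 -5.2] gap 0.596 bed [-0.1793 -0.0969  0.2701]
t 3.6 pos [0.4953 0.2363 0.207 ] off [0.049, -0.7, -0.258] turn [-0.679, -0.613, -2.947] F [ 1.1  0.6 -5.2] gap 0.596 bed [-0.1793 -0.0969  0.2701]
```

>>> servo_tool:
  rows:
    - {"offset": [0.017, -0.07, 0], "turn": [-0.06, -0.05, -0.25], "fingers": 1}
    - {"offset": [0.017, -0.14, 0], "turn": [-0.12, -0.1, -0.5], "fingers": 1}
    - {"offset": [0.017, -0.2, 0], "turn": [-0.17, -0.15, -0.75], "fingers": 1}
    - {"offset": [0.017, -0.26, 0], "turn": [-0.226, -0.204, -0.98], "fingers": 1}
    - {"offset": [0.017, -0.26, 0], "turn": [-0.226, -0.204, -0.98], "fingers": 1}

```text
clock: 4.1
tool_pos: [0.4994, 0.1036, 0.2018]
eef_rot: [[-0.839, 0.54, 0.063], [0.528, 0.837, -0.142], [-0.13, -0.086, -0.988]]
contact_force: [-0.0, 0.2, -5.9]
finger_gap: 0.592
grasp_force: 40.0
```

>>> servo_tool:
  rows:
    - {"offset": [0.017, -0.07, 0], "turn": [-0.06, -0.05, -0.25], "fingers": 1}
    - {"offset": [0.017, -0.12, 0], "turn": [-0.12, -0.1, -0.5], "fingers": 1}
    - {"offset": [0.017, -0.17, 0], "turn": [-0.17, -0.15, -0.75], "fingers": 1}
    - {"offset": [0.017, -0.2, 0], "turn": [-0.226, -0.204, -0.98], "fingers": 1}
    - {"offset": [0.017, -0.2, 0], "turn": [-0.226, -0.204, -0.98], "fingers": 1}

```text
clock: 4.6
tool_pos: [0.5096, 0.006, 0.2024]
eef_rot: [[-0.459, 0.887, 0.059], [0.841, 0.455, -0.292], [-0.286, -0.085, -0.954]]
contact_force: [0.9, 0.7, -5.5]
finger_gap: 0.595
grasp_force: 40.0
```

>>> servo_tool:
  rows:
    - {"offset": [0.017, -0.06, 0], "turn": [-0.06, -0.05, -0.25], "fingers": 1}
    - {"offset": [0.017, -0.11, 0], "turn": [-0.12, -0.1, -0.5], "fingers": 1}
    - {"offset": [0.017, -0.16, 0], "turn": [-0.17, -0.15, -0.75], "fingers": 1}
    - {"offset": [0.017, -0.19, 0], "turn": [-0.226, -0.204, -0.98], "fingers": 1}
    - {"offset": [0.017, -0.19, 0], "turn": [-0.226, -0.204, -0.98], "fingers": 1}
    - {"offset": [0.017, -0.19, 0], "turn": [-0.226, -0.204, -0.98], "fingers": 1}
    - {"offset": [0.017, -0.19, 0], "turn": [-0.226, -0.204, -0.98], "fingers": 1}

```text
clock: 5.3
tool_pos: [0.5192, -0.0873, 0.2044]
eef_rot: [[0.037, 0.999, -0.021], [0.908, -0.042, -0.416], [-0.417, -0.003, -0.909]]
contact_force: [-0.1, 0.3, -5.0]
finger_gap: 0.595
grasp_force: 40.0
```

```bash
python3 - <<'E'
from fit import *
go(w([.085,-.055,.04]),TR); go(w([.085,-.055,.006]),TR)
im,d=save('top','t1');im2,d2=save('scene','s1')
a=cv2.resize(im[170:290,260:400],None,fx=3,fy=3);b=cv2.resize(im2[130:310,250:400],None,fx=2,fy=2)
b=b[:360];cv2.imwrite('pics/v1.png',np.hstack([a,b])[...,::-1])
E
```

```text
t 5.3 pos [ 0.5192 -0.0873  0.2044] off [0.003, -0.03, -0.188] turn [-0.013, -0.006, -0.013] F [-0.1  0.3 -5. ] gap 0.595 bed [ 0.1114 -0.0571  0.1316]
t 5.3 pos [ 0.5192 -0.0873  0.2044] off [0.001, -0.058, -0.25] turn [-0.013, -0.006, -0.013] F [-0.1  0.3 -5. ] gap 0.595 bed [ 0.1114 -0.0571  0.1316]
```

View pics/v1.png

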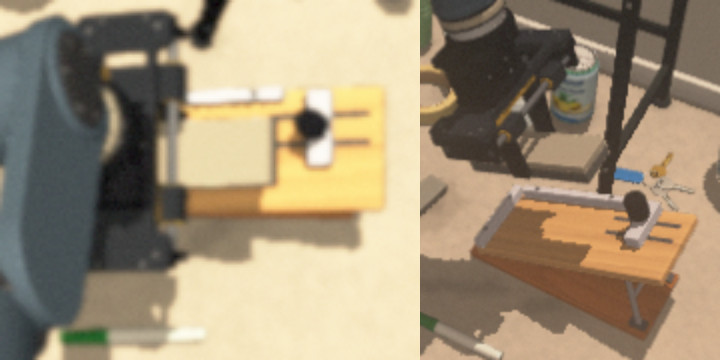

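The crops show the stone, pale side up, held parallel to the bed. Its upper end is at about (272,150) in the left crop, clear of the jaw. Lowering now.

>>> servo_tool:
  rows:
    - {"offset": [0.003, -0.007, -0.07], "turn": [-0.013, -0.006, -0.013], "fingers": 1}
    - {"offset": [0.003, -0.02, -0.13], "turn": [-0.013, -0.006, -0.013], "fingers": 1}
    - {"offset": [0.003, -0.03, -0.188], "turn": [-0.013, -0.006, -0.013], "fingers": 1}
    - {"offset": [0.002, -0.04, -0.21], "turn": [-0.013, -0.006, -0.013], "fingers": 1}
    - {"offset": [0.002, -0.048, -0.23], "turn": [-0.013, -0.006, -0.013], "fingers": 1}
    - {"offset": [0.002, -0.048, -0.23], "turn": [-0.013, -0.006, -0.013], "fingers": 1}
    - {"offset": [0.002, -0.048, -0.23], "turn": [-0.013, -0.006, -0.013], "fingers": 1}

```text
clock: 6.1
tool_pos: [0.5216, -0.1128, 0.0909]
eef_rot: [[0.049, 0.999, -0.019], [0.904, -0.052, -0.424], [-0.425, 0.004, -0.905]]
contact_force: [-0.3, 0.8, -5.0]
finger_gap: 0.593
grasp_force: 40.0
```

```bash
python3 - <<'E'
from fit import *
go(w([.085,-.055,.009]),TR); go(w([.085,-.055,.006]),TR)
E
```

```text
t 6.1 pos [ 0.5216 -0.1128  0.0909] off [-0.003, -0.005, -0.018] turn [0.004, 0.007, 0.006] F [-0.3  0.8 -5. ] gap 0.593 bed [ 0.0864 -0.0535  0.0181]
t 6.1 pos [ 0.5216 -0.1128  0.0909] off [-0.003, -0.008, -0.023] turn [0.004, 0.007, 0.006] F [-0.3  0.8 -5. ] gap 0.593 bed [ 0.0864 -0.0535  0.0181]
```

>>> servo_tool:
  rows:
    - {"offset": [-0.003, 0, -0.005], "turn": [0, 0, 0], "fingers": 1}
    - {"offset": [-0.003, -0.002, -0.01], "turn": [0, 0, 0], "fingers": 1}
    - {"offset": [-0.003, -0.004, -0.014], "turn": [0, 0, 0], "fingers": 1}
    - {"offset": [-0.003, -0.005, -0.017], "turn": [0, 0, 0], "fingers": 1}
    - {"offset": [-0.003, -0.005, -0.017], "turn": [0, 0, 0], "fingers": 1}

```text
clock: 6.6
tool_pos: [0.5192, -0.1152, 0.0814]
eef_rot: [[0.048, 0.999, -0.021], [0.904, -0.053, -0.424], [-0.424, 0.002, -0.906]]
contact_force: [-0.2, -1.1, -4.9]
finger_gap: 0.595
grasp_force: 40.0
```

>>> servo_tool:
  rows:
    - {"offset": [0, -0.001, -0.002], "turn": [0, 0, 0], "fingers": 1}
    - {"offset": [0, -0.001, -0.002], "turn": [0, 0, 0], "fingers": 1}

```text
clock: 6.8
tool_pos: [0.5192, -0.1156, 0.0804]
eef_rot: [[0.049, 0.999, -0.021], [0.904, -0.053, -0.424], [-0.424, 0.002, -0.906]]
contact_force: [0.3, 0.4, -4.6]
finger_gap: 0.594
grasp_force: 40.0
```

>>> servo_tool:
  rows:
    - {"offset": [0, -0.001, -0.002], "turn": [0, 0, 0], "fingers": 1}
    - {"offset": [0, -0.001, -0.002], "turn": [0, 0, 0], "fingers": 1}

```text
clock: 7.0
tool_pos: [0.5192, -0.1161, 0.0794]
eef_rot: [[0.048, 0.999, -0.02], [0.904, -0.053, -0.424], [-0.424, 0.002, -0.906]]
contact_force: [0.6, -1.1, -5.1]
finger_gap: 0.597
grasp_force: 40.0
```

```bash
python3 - <<'E'
from fit import *
go(w([.085,-.055,.006]),TR)
E
```

```text
t 7.0 pos [ 0.5192 -0.1161  0.0794] off [0.001, -0.001, -0.0] turn [0.004, 0.004, 0.007] F [ 0.6 -1.1 -5.1] gap 0.597 bed [ 0.0847 -0.0557  0.0062]
```

>>> servo_tool:
  rows:
    - {"offset": [0, -0.0005, -0.001], "turn": [0, 0, 0], "fingers": 1}
    - {"offset": [0, -0.001, -0.002], "turn": [0, 0, 0], "fingers": 1}
    - {"offset": [0, -0.001, -0.002], "turn": [0, 0, 0], "fingers": 1}

```text
clock: 7.3
tool_pos: [0.5193, -0.1162, 0.0793]
eef_rot: [[0.049, 0.999, -0.02], [0.904, -0.052, -0.424], [-0.424, 0.003, -0.905]]
contact_force: [-2.1, 4.2, 3.4]
finger_gap: 0.596
grasp_force: 40.0
```

>>> servo_tool:
  rows:
    - {"offset": [0, -0.0005, -0.001], "turn": [0, 0, 0], "fingers": 1}
    - {"offset": [0, -0.0005, -0.001], "turn": [0, 0, 0], "fingers": 1}

```text
clock: 7.5
tool_pos: [0.5192, -0.1163, 0.0793]
eef_rot: [[0.049, 0.999, -0.019], [0.904, -0.052, -0.424], [-0.425, 0.003, -0.905]]
contact_force: [-2.9, 7.0, 7.3]
finger_gap: 0.591
grasp_force: 40.0
```

>>> servo_tool:
  rows:
    - {"offset": [0, 0, 0], "turn": [0, 0, 0], "fingers": -0.48}
    - {"offset": [0, 0, 0], "turn": [0, 0, 0], "fingers": -0.48}
    - {"offset": [0, 0, 0], "turn": [0, 0, 0], "fingers": -0.48}
    - {"offset": [0, 0, 0], "turn": [0, 0, 0], "fingers": -0.48}
    - {"offset": [0, 0, 0], "turn": [0, 0, 0], "fingers": -0.48}

```text
clock: 8.0
tool_pos: [0.5194, -0.1171, 0.078]
eef_rot: [[0.049, 0.999, -0.02], [0.904, -0.053, -0.424], [-0.424, 0.002, -0.905]]
contact_force: [-0.3, -0.5, 0.7]
finger_gap: 0.743
grasp_force: 0.0
```

```bash
python3 - <<'E'
from fit import *
go(w([.085,-.055,.065]),TR);go(w([.085,-.085,.065]),TR);go(w([.085,-.11,.065]),TR)
E
```

```text
t 8.0 pos [ 0.5194 -0.1171  0.078 ] off [0.004, 0.051, 0.11] turn [0.004, 0.004, 0.007] F [-0.3 -0.5  0.7] gap 0.743 bed [ 0.085  -0.0555  0.0045]
t 8.0 pos [ 0.5194 -0.1171  0.078 ] off [-0.056, 0.054, 0.11] turn [0.004, 0.004, 0.007] F [-0.3 -0.5  0.7] gap 0.743 bed [ 0.085  -0.0555  0.0045]
t 8.0 pos [ 0.5194 -0.1171  0.078 ] off [-0.106, 0.056, 0.11] turn [0.004, 0.004, 0.007] F [-0.3 -0.5  0.7] gap 0.743 bed [ 0.085  -0.0555  0.0045]
```

>>> servo_tool:
  rows:
    - {"offset": [0, 0.017, 0.037], "turn": [0, 0, 0], "fingers": -0.48}
    - {"offset": [0, 0.034, 0.073], "turn": [0, 0, 0], "fingers": -0.48}
    - {"offset": [0.002, 0.051, 0.11], "turn": [0, 0, 0], "fingers": -0.48}
    - {"offset": [-0.06, 0.054, 0.11], "turn": [0, 0, 0], "fingers": 1}
    - {"offset": [-0.126, 0.057, 0.11], "turn": [0, 0, 0], "fingers": 1}
    - {"offset": [-0.126, 0.057, 0.11], "turn": [0, 0, 0], "fingers": 1}
    - {"offset": [-0.126, 0.057, 0.11], "turn": [0, 0, 0], "fingers": 1}
    - {"offset": [-0.126, 0.057, 0.11], "turn": [0, 0, 0], "fingers": 1}

```text
clock: 8.8
tool_pos: [0.4579, -0.0887, 0.1332]
eef_rot: [[0.049, 0.999, -0.018], [0.904, -0.052, -0.424], [-0.424, 0.004, -0.906]]
contact_force: [-0.1, -0.8, -0.2]
finger_gap: 0.372
grasp_force: 0.0
```

```bash
python3 - <<'E'
from fit import *
go(w([.08,-.12,.008]),TR);go(w([.08,-.1,.008]),TR)
im,d=save('top','t2');im2,d2=save('scene','s2')
a=cv2.resize(im[180:260,275:400],None,fx=4,fy=4,interpolation=2);b=cv2.resize(im2[200:300,260:400],None,fx=4,fy=4,interpolation=2)
c=np.zeros((600,560,3),np.uint8);c[:280,:500]=a[:280];c[285:600]=b[:315];cv2.imwrite('pics/v2.png',c[...,::-1])
E
```

```text
t 8.8 pos [ 0.4579 -0.0887  0.1332] off [-0.005, -0.039, -0.108] turn [0.004, 0.008, 0.006] F [-0.1 -0.8 -0.2] gap 0.372 bed [ 0.0853 -0.1183  0.0653]
t 8.8 pos [ 0.4579 -0.0887  0.1332] off [0.035, -0.041, -0.108] turn [0.004, 0.008, 0.006] F [-0.1 -0.8 -0.2] gap 0.372 bed [ 0.0853 -0.1183  0.0653]
```

View pics/v2.png

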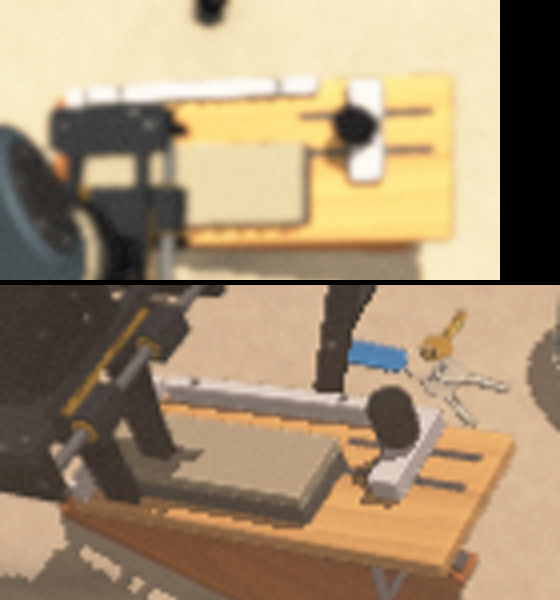

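The stone lies flat and about parallel on the bed, its upper end at (307,185) in the upper crop, roughly 30 mm from the fence and still clear of the jaw. Next I'll shut the fingers, lower them on the near side and push.

>>> servo_tool:
  rows:
    - {"offset": [-0.005, 0, 0], "turn": [0, 0, 0], "fingers": 1}
    - {"offset": [-0.005, 0, 0], "turn": [0, 0, 0], "fingers": 1}
    - {"offset": [-0.005, 0, 0], "turn": [0, 0, 0], "fingers": 1}
    - {"offset": [-0.005, -0.01, -0.03], "turn": [0, 0, 0], "fingers": 1}
    - {"offset": [-0.005, -0.02, -0.06], "turn": [0, 0, 0], "fingers": 1}
    - {"offset": [-0.005, -0.03, -0.09], "turn": [0, 0, 0], "fingers": 1}
    - {"offset": [-0.005, -0.038, -0.108], "turn": [0, 0, 0], "fingers": 1}
    - {"offset": [-0.005, -0.038, -0.108], "turn": [0, 0, 0], "fingers": 1}
    - {"offset": [0.009, -0.039, -0.108], "turn": [0, 0, 0], "fingers": 1}
    - {"offset": [0.023, -0.039, -0.108], "turn": [0, 0, 0], "fingers": 1}
    - {"offset": [0.023, -0.039, -0.108], "turn": [0, 0, 0], "fingers": 1}

```text
clock: 10.0
tool_pos: [0.4703, -0.108, 0.0798]
eef_rot: [[0.05, 0.999, -0.016], [0.904, -0.052, -0.424], [-0.424, 0.006, -0.905]]
contact_force: [-0.2, -0.3, 0.4]
finger_gap: 0.004
grasp_force: 0.0
```

```bash
python3 - <<'E'
from fit import *
go(w([.08,-.1,.008]),TR);go(w([.08,-.067,.008]),TR)
E
```

```text
t 10.0 pos [ 0.4703 -0.108   0.0798] off [0.01, -0.002, -0.002] turn [0.004, 0.012, 0.005] F [-0.2 -0.3  0.4] gap 0.004 bed [ 0.0796 -0.105   0.009 ]
t 10.0 pos [ 0.4703 -0.108   0.0798] off [0.076, -0.005, -0.002] turn [0.004, 0.012, 0.005] F [-0.2 -0.3  0.4] gap 0.004 bed [ 0.0796 -0.105   0.009 ]
```

>>> servo_tool:
  rows:
    - {"offset": [0.006, 0, 0], "turn": [0, 0, 0], "fingers": 1}
    - {"offset": [0.012, -0.001, 0], "turn": [0, 0, 0], "fingers": 1}
    - {"offset": [0.018, -0.001, 0], "turn": [0, 0, 0], "fingers": 1}
    - {"offset": [0.024, -0.001, 0], "turn": [0, 0, 0], "fingers": 1}
    - {"offset": [0.03, -0.002, 0], "turn": [0, 0, 0], "fingers": 1}
    - {"offset": [0.036, -0.002, 0], "turn": [0, 0, 0], "fingers": 1}
    - {"offset": [0.042, -0.002, 0], "turn": [0, 0, 0], "fingers": 1}
    - {"offset": [0.048, -0.003, 0], "turn": [0, 0, 0], "fingers": 1}
    - {"offset": [0.054, -0.003, 0], "turn": [0, 0, 0], "fingers": 1}
    - {"offset": [0.06, -0.003, 0], "turn": [0, 0, 0], "fingers": 1}
    - {"offset": [0.06, -0.003, 0], "turn": [0, 0, 0], "fingers": 1}

```text
clock: 11.1
tool_pos: [0.4988, -0.1094, 0.079]
eef_rot: [[0.049, 0.999, -0.019], [0.904, -0.052, -0.424], [-0.424, 0.004, -0.906]]
contact_force: [-1.1, -0.7, -0.9]
finger_gap: 0.008
grasp_force: 0.5
```

>>> servo_tool:
  rows:
    - {"offset": [0.004, 0, 0], "turn": [0, 0, 0], "fingers": 1}
    - {"offset": [0.008, 0, 0], "turn": [0, 0, 0], "fingers": 1}
    - {"offset": [0.008, 0, 0], "turn": [0, 0, 0], "fingers": 1}

```text
clock: 11.4
tool_pos: [0.5022, -0.1094, 0.079]
eef_rot: [[0.049, 0.999, -0.02], [0.904, -0.052, -0.424], [-0.424, 0.003, -0.906]]
contact_force: [-1.1, -0.4, -1.1]
finger_gap: 0.004
grasp_force: 0.8
```

>>> servo_tool:
  rows:
    - {"offset": [0.003, 0, 0], "turn": [0, 0, 0], "fingers": 1}
    - {"offset": [0.006, 0, 0], "turn": [0, 0, 0], "fingers": 1}
    - {"offset": [0.006, 0, 0], "turn": [0, 0, 0], "fingers": 1}

```text
clock: 11.7
tool_pos: [0.5051, -0.1094, 0.0791]
eef_rot: [[0.049, 0.999, -0.02], [0.904, -0.052, -0.424], [-0.424, 0.003, -0.906]]
contact_force: [-1.7, -1.4, 0.3]
finger_gap: 0.007
grasp_force: 1.0
```

```bash
python3 - <<'E'
from fit import *
go(w([.08,-.067,.008]),TR)
E
```

```text
t 11.7 pos [ 0.5051 -0.1094  0.0791] off [0.006, -0.002, -0.0] turn [0.004, 0.005, 0.006] F [-1.7 -1.4  0.3] gap 0.007 bed [ 0.0791 -0.0701  0.0084]
```

>>> servo_tool:
  rows:
    - {"offset": [0.003, 0, 0], "turn": [0, 0, 0], "fingers": 1}
    - {"offset": [0.006, 0, 0], "turn": [0, 0, 0], "fingers": 1}
    - {"offset": [0.006, 0, 0], "turn": [0, 0, 0], "fingers": 1}

```text
clock: 12.0
tool_pos: [0.5082, -0.1094, 0.0791]
eef_rot: [[0.049, 0.999, -0.02], [0.904, -0.052, -0.424], [-0.424, 0.003, -0.906]]
contact_force: [-1.3, -0.2, 0.3]
finger_gap: 0.005
grasp_force: 1.0
```

>>> servo_tool:
  rows:
    - {"offset": [0.002, 0, 0], "turn": [0, 0, 0], "fingers": 1}
    - {"offset": [0.004, 0, 0], "turn": [0, 0, 0], "fingers": 1}
    - {"offset": [0.004, 0, 0], "turn": [0, 0, 0], "fingers": 1}

```text
clock: 12.3
tool_pos: [0.5099, -0.1094, 0.0791]
eef_rot: [[0.049, 0.999, -0.02], [0.904, -0.053, -0.424], [-0.424, 0.002, -0.906]]
contact_force: [-3.0, -1.1, 0.4]
finger_gap: 0.007
grasp_force: 1.2
```

>>> servo_tool:
  rows:
    - {"offset": [0.002, 0, 0], "turn": [0, 0, 0], "fingers": 1}
    - {"offset": [0.004, 0, 0], "turn": [0, 0, 0], "fingers": 1}
    - {"offset": [0.004, 0, 0], "turn": [0, 0, 0], "fingers": 1}

```text
clock: 12.6
tool_pos: [0.5121, -0.1094, 0.079]
eef_rot: [[0.049, 0.999, -0.02], [0.904, -0.052, -0.424], [-0.424, 0.003, -0.906]]
contact_force: [-2.0, -1.6, -1.1]
finger_gap: 0.007
grasp_force: 1.2
```

>>> servo_tool:
  rows:
    - {"offset": [0.002, 0, 0], "turn": [0, 0, 0], "fingers": 1}
    - {"offset": [0.004, 0, 0], "turn": [0, 0, 0], "fingers": 1}
    - {"offset": [0.004, 0, 0], "turn": [0, 0, 0], "fingers": 1}

```text
clock: 12.9
tool_pos: [0.5141, -0.1093, 0.079]
eef_rot: [[0.049, 0.999, -0.02], [0.904, -0.052, -0.424], [-0.424, 0.003, -0.906]]
contact_force: [-2.0, -1.3, -0.3]
finger_gap: 0.008
grasp_force: 1.2
```

>>> servo_tool:
  rows:
    - {"offset": [0.002, 0, 0], "turn": [0, 0, 0], "fingers": 1}
    - {"offset": [0.004, 0, 0], "turn": [0, 0, 0], "fingers": 1}
    - {"offset": [0.004, 0, 0], "turn": [0, 0, 0], "fingers": 1}

```text
clock: 13.2
tool_pos: [0.5161, -0.1093, 0.079]
eef_rot: [[0.049, 0.999, -0.02], [0.904, -0.052, -0.424], [-0.424, 0.003, -0.906]]
contact_force: [-2.0, -0.7, -0.4]
finger_gap: 0.003
grasp_force: 1.2
```

```bash
python3 - <<'E'
from fit import *
go(w([.08,-.061,.008]),TR)
im,d=save('top','t3');im2,d2=save('scene','s3')
a=cv2.resize(im[190:250,275:395],None,fx=5,fy=5,interpolation=2);b=cv2.resize(im2[205:280,260:380],None,fx=4,fy=4,interpolation=2)
c=np.zeros((600,600,3),np.uint8);c[:300]=a;c[300:600,:480]=b;cv2.imwrite('pics/v3.png',c[...,::-1])
E
```

```text
t 13.2 pos [ 0.5161 -0.1093  0.079 ] off [-0.004, -0.003, 0.0] turn [0.003, 0.005, 0.007] F [-2.  -0.7 -0.4] gap 0.003 bed [ 0.0785 -0.0591  0.0087]
```

View pics/v3.png

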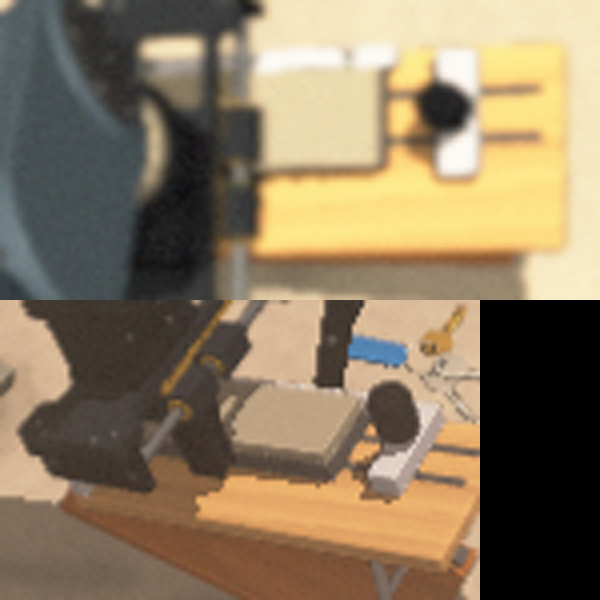

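The stone is now almost at the fence, its far edge at y≈68 in the upper crop next to the white rail. I'll keep pushing until the force rises.

>>> servo_tool:
  rows:
    - {"offset": [0.002, 0, 0], "turn": [0, 0, 0], "fingers": 1}
    - {"offset": [0.004, 0, 0], "turn": [0, 0, 0], "fingers": 1}
    - {"offset": [0.004, 0, 0], "turn": [0, 0, 0], "fingers": 1}

```text
clock: 13.6
tool_pos: [0.5171, -0.1093, 0.079]
eef_rot: [[0.048, 0.999, -0.022], [0.904, -0.053, -0.424], [-0.424, 0.001, -0.905]]
contact_force: [-4.4, -0.9, 1.9]
finger_gap: 0.004
grasp_force: 2.2
```

>>> servo_tool:
  rows:
    - {"offset": [0.002, 0, 0], "turn": [0, 0, 0], "fingers": 1}
    - {"offset": [0.003, 0, 0], "turn": [0, 0, 0], "fingers": 1}
    - {"offset": [0.003, 0, 0], "turn": [0, 0, 0], "fingers": 1}

```text
clock: 13.9
tool_pos: [0.5171, -0.1093, 0.079]
eef_rot: [[0.048, 0.999, -0.025], [0.904, -0.054, -0.424], [-0.425, -0.002, -0.905]]
contact_force: [-7.3, -0.3, 3.9]
finger_gap: 0.005
grasp_force: 3.3
```

>>> servo_tool:
  rows:
    - {"offset": [0.001, 0, 0], "turn": [0, 0, 0], "fingers": 1}
    - {"offset": [0.002, 0, 0], "turn": [0, 0, 0], "fingers": 1}
    - {"offset": [0.002, 0, 0], "turn": [0, 0, 0], "fingers": 1}

```text
clock: 14.2
tool_pos: [0.517, -0.1093, 0.079]
eef_rot: [[0.048, 0.998, -0.027], [0.904, -0.055, -0.424], [-0.425, -0.004, -0.905]]
contact_force: [-7.9, 0.7, 5.2]
finger_gap: 0.003
grasp_force: 4.1
```

The stone is against the fence: the TCP stopped while the force rose to about 9 N. I'll back off, lift, and turn the tool 90° about the bed normal so the gripper body clears the post for the jaw push.

>>> servo_tool:
  rows:
    - {"offset": [-0.03, 0.002, 0], "turn": [0, 0, 0], "fingers": 1}
    - {"offset": [-0.06, 0.003, 0], "turn": [0, 0, 0], "fingers": 1}
    - {"offset": [-0.06, 0.035, 0.07], "turn": [0, 0, 0], "fingers": 1}
    - {"offset": [-0.06, 0.07, 0.15], "turn": [0, 0, 0], "fingers": 1}
    - {"offset": [-0.06, 0.1, 0.23], "turn": [0, 0, 0], "fingers": 1}
    - {"offset": [-0.06, 0.1, 0.27], "turn": [0, 0, 0], "fingers": 1}
    - {"offset": [-0.06, 0.1, 0.27], "turn": [0, 0, 0], "fingers": 1}
    - {"offset": [-0.06, 0.1, 0.27], "turn": [0, 0, 0], "fingers": 1}

```text
clock: 15.0
tool_pos: [0.4917, -0.0591, 0.2145]
eef_rot: [[0.049, 0.999, -0.016], [0.904, -0.051, -0.423], [-0.424, 0.006, -0.906]]
contact_force: [-0.6, 0.0, 0.4]
finger_gap: 0.008
grasp_force: 0.0
```

```bash
python3 - <<'E'
from fit import *
print(np.round(env.sense()['q'],2))
for s in(1,-1):
    R=np.c_[s*BR[:,1],s*BR[:,0],-BR[:,2]]; print(np.linalg.det(R)); go(w([.245,-.026,.12]),R)
go(w([.245,-.026,.034]),R)
E
```

```text
[-0.08  0.42  1.78 -0.53  1.    0.27]
1.0
t 15.0 pos [ 0.4917 -0.0591  0.2145] off [0.105, -0.311, 0.072] turn [-0.053, -1.258, -2.713] F [-0.6  0.   0.4] gap 0.008 bed [ 0.0913 -0.086   0.1522]
1.0
t 15.0 pos [ 0.4917 -0.0591  0.2145] off [0.105, -0.311, 0.072] turn [0.058, 1.278, 2.724] F [-0.6  0.   0.4] gap 0.008 bed [ 0.0913 -0.086   0.1522]
t 15.0 pos [ 0.4917 -0.0591  0.2145] off [0.101, -0.384, -0.084] turn [0.058, 1.278, 2.724] F [-0.6  0.   0.4] gap 0.008 bed [ 0.0913 -0.086   0.1522]
```

>>> servo_tool:
  rows:
    - {"offset": [0, 0, 0.072], "turn": [0.005, 0.11, 0.23], "fingers": 1}
    - {"offset": [0, -0.03, 0.072], "turn": [0.01, 0.22, 0.46], "fingers": 1}
    - {"offset": [0, -0.06, 0.072], "turn": [0.015, 0.32, 0.68], "fingers": 1}
    - {"offset": [0, -0.1, 0.072], "turn": [0.019, 0.426, 0.908], "fingers": 1}
    - {"offset": [0, -0.1, 0.072], "turn": [0.019, 0.426, 0.908], "fingers": 1}

```text
clock: 15.5
tool_pos: [0.49, -0.1111, 0.2485]
eef_rot: [[-0.458, 0.889, -0.023], [0.809, 0.406, -0.424], [-0.368, -0.213, -0.905]]
contact_force: [0.3, -0.1, 0.2]
finger_gap: 0.003
grasp_force: 0.0
```

>>> servo_tool:
  rows:
    - {"offset": [0, -0.03, 0], "turn": [0.005, 0.11, 0.23], "fingers": 1}
    - {"offset": [0, -0.06, 0], "turn": [0.01, 0.22, 0.46], "fingers": 1}
    - {"offset": [0, -0.09, 0], "turn": [0.015, 0.32, 0.68], "fingers": 1}
    - {"offset": [0, -0.1, 0], "turn": [0.019, 0.426, 0.908], "fingers": 1}
    - {"offset": [0, -0.1, 0], "turn": [0.019, 0.426, 0.908], "fingers": 1}

```text
clock: 16.0
tool_pos: [0.49, -0.1595, 0.2487]
eef_rot: [[-0.841, 0.541, -0.022], [0.498, 0.756, -0.424], [-0.213, -0.368, -0.905]]
contact_force: [0.3, 0.1, 0.2]
finger_gap: 0.004
grasp_force: 0.0
```

>>> servo_tool:
  rows:
    - {"offset": [0, -0.03, 0], "turn": [0.005, 0.11, 0.23], "fingers": 1}
    - {"offset": [0, -0.06, 0], "turn": [0.01, 0.22, 0.46], "fingers": 1}
    - {"offset": [0, -0.09, 0], "turn": [0.015, 0.32, 0.68], "fingers": 1}
    - {"offset": [0, -0.11, 0], "turn": [0.019, 0.426, 0.908], "fingers": 1}
    - {"offset": [0, -0.11, 0], "turn": [0.019, 0.426, 0.908], "fingers": 1}
    - {"offset": [0, -0.11, 0], "turn": [0.019, 0.426, 0.908], "fingers": 1}

```text
clock: 16.6
tool_pos: [0.4901, -0.2136, 0.2493]
eef_rot: [[-0.999, 0.048, -0.021], [0.053, 0.904, -0.425], [-0.002, -0.425, -0.905]]
contact_force: [-0.5, -0.3, -0.7]
finger_gap: 0.001
grasp_force: 0.0
```

```bash
python3 - <<'E'
from fit import *
print(np.round(env.sense()['q'],2))
R=np.c_[-BR[:,1],-BR[:,0],-BR[:,2]]
go(w([.245,-.026,.12]),R)
go(w([.245,-.026,.034]),R)
im,d=save('top','t4');im2,d2=save('scene','s4')
a=cv2.resize(im[190:250,275:395],None,fx=5,fy=5,interpolation=2);b=cv2.resize(im2[130:290,260:420],None,fx=2,fy=2,interpolation=2)
c=np.zeros((600,600,3),np.uint8);c[:300]=a;c[300:600,:320]=b[:300];cv2.imwrite('pics/v4.png',c[...,::-1])
E
```

```text
[-0.39  0.37  1.74 -0.52  0.95 -1.62]
t 16.6 pos [ 0.4901 -0.2136  0.2493] off [0.108, -0.002, 0.002] turn [0.006, 0.003, 0.007] F [-0.5 -0.3 -0.7] gap 0.001 bed [ 0.246  -0.08    0.1184]
t 16.6 pos [ 0.4901 -0.2136  0.2493] off [0.104, -0.075, -0.154] turn [0.006, 0.003, 0.007] F [-0.5 -0.3 -0.7] gap 0.001 bed [ 0.246  -0.08    0.1184]
```

View pics/v4.png

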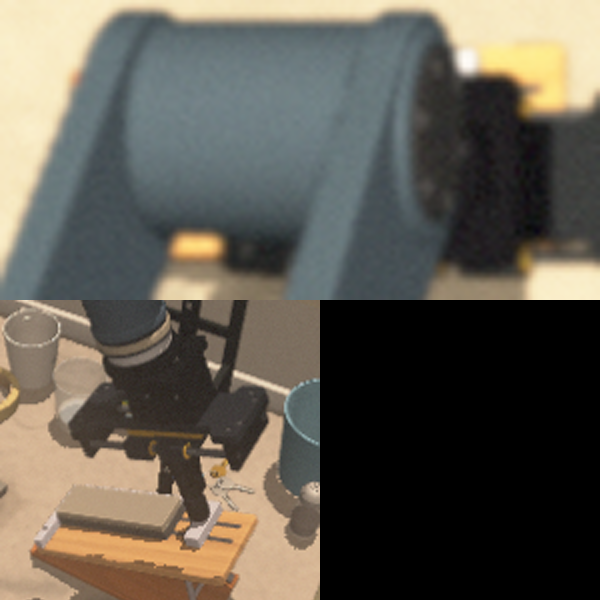

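The tool is above and upslope of the knob, and the stone is still on the bed against the fence (scene crop (120,510)). I'll shift across and lower behind the knob.

>>> servo_tool:
  rows:
    - {"offset": [0.04, 0, 0], "turn": [0, 0, 0], "fingers": 1}
    - {"offset": [0.08, 0, 0], "turn": [0, 0, 0], "fingers": 1}
    - {"offset": [0.106, 0, 0], "turn": [0, 0, 0], "fingers": 1}
    - {"offset": [0.106, 0, 0], "turn": [0, 0, 0], "fingers": 1}
    - {"offset": [0.106, -0.02, -0.04], "turn": [0, 0, 0], "fingers": 1}
    - {"offset": [0.105, -0.04, -0.08], "turn": [0, 0, 0], "fingers": 1}
    - {"offset": [0.104, -0.06, -0.12], "turn": [0, 0, 0], "fingers": 1}
    - {"offset": [0.104, -0.075, -0.154], "turn": [0, 0, 0], "fingers": 1}
    - {"offset": [0.104, -0.075, -0.154], "turn": [0, 0, 0], "fingers": 1}
    - {"offset": [0.104, -0.075, -0.154], "turn": [0, 0, 0], "fingers": 1}

```text
clock: 17.7
tool_pos: [0.5416, -0.2514, 0.173]
eef_rot: [[-0.999, 0.044, -0.021], [0.049, 0.904, -0.426], [0.0, -0.426, -0.905]]
contact_force: [0.2, -0.0, -0.1]
finger_gap: 0.006
grasp_force: 0.0
```

```bash
python3 - <<'E'
from fit import *
R=np.c_[-BR[:,1],-BR[:,0],-BR[:,2]]
go(w([.22,-.026,.034]),R)
go(w([.195,-.026,.034]),R)
E
```

```text
t 17.7 pos [ 0.5416 -0.2514  0.173 ] off [0.004, 0.046, -0.022] turn [0.007, -0.001, -0.001] F [ 0.2 -0.  -0.1] gap 0.006 bed [ 0.2457 -0.0267  0.0344]
t 17.7 pos [ 0.5416 -0.2514  0.173 ] off [0.006, 0.091, -0.044] turn [0.007, -0.001, -0.001] F [ 0.2 -0.  -0.1] gap 0.006 bed [ 0.2457 -0.0267  0.0344]
```

>>> servo_tool:
  rows:
    - {"offset": [0.001, 0.009, -0.004], "turn": [0, 0, 0], "fingers": 1}
    - {"offset": [0.001, 0.018, -0.009], "turn": [0, 0, 0], "fingers": 1}
    - {"offset": [0.002, 0.027, -0.013], "turn": [0, 0, 0], "fingers": 1}
    - {"offset": [0.002, 0.032, -0.016], "turn": [0, 0, 0], "fingers": 1}
    - {"offset": [0.002, 0.036, -0.018], "turn": [0, 0, 0], "fingers": 1}
    - {"offset": [0.003, 0.041, -0.02], "turn": [0, 0, 0], "fingers": 1}
    - {"offset": [0.003, 0.045, -0.022], "turn": [0, 0, 0], "fingers": 1}
    - {"offset": [0.003, 0.05, -0.024], "turn": [0, 0, 0], "fingers": 1}
    - {"offset": [0.004, 0.055, -0.026], "turn": [0, 0, 0], "fingers": 1}
    - {"offset": [0.004, 0.06, -0.029], "turn": [0, 0, 0], "fingers": 1}
    - {"offset": [0.004, 0.065, -0.031], "turn": [0, 0, 0], "fingers": 1}
    - {"offset": [0.004, 0.065, -0.031], "turn": [0, 0, 0], "fingers": 1}

```text
clock: 18.9
tool_pos: [0.5443, -0.2194, 0.1576]
eef_rot: [[-0.999, 0.043, -0.02], [0.048, 0.903, -0.426], [-0.0, -0.427, -0.904]]
contact_force: [-0.8, -1.9, 0.8]
finger_gap: 0.004
grasp_force: 1.4
```

>>> servo_tool:
  rows:
    - {"offset": [0, 0.004, -0.002], "turn": [0, 0, 0], "fingers": 1}
    - {"offset": [0.001, 0.009, -0.004], "turn": [0, 0, 0], "fingers": 1}
    - {"offset": [0.001, 0.009, -0.004], "turn": [0, 0, 0], "fingers": 1}

```text
clock: 19.2
tool_pos: [0.5445, -0.2145, 0.1553]
eef_rot: [[-0.999, 0.043, -0.021], [0.048, 0.904, -0.426], [0.0, -0.426, -0.905]]
contact_force: [-1.0, -2.9, 0.0]
finger_gap: 0.005
grasp_force: 1.4
```

```bash
python3 - <<'E'
from fit import *
R=np.c_[-BR[:,1],-BR[:,0],-BR[:,2]]
go(w([.195,-.026,.034]),R)
E
```

```text
t 19.2 pos [ 0.5445 -0.2145  0.1553] off [0.0, 0.017, -0.008] turn [0.007, -0.001, -0.002] F [-1.  -2.9  0. ] gap 0.005 bed [ 0.2047 -0.0256  0.034 ]
```

>>> servo_tool:
  rows:
    - {"offset": [0, 0.003, -0.001], "turn": [0, 0, 0], "fingers": 1}
    - {"offset": [0, 0.006, -0.003], "turn": [0, 0, 0], "fingers": 1}
    - {"offset": [0, 0.009, -0.004], "turn": [0, 0, 0], "fingers": 1}
    - {"offset": [0, 0.009, -0.004], "turn": [0, 0, 0], "fingers": 1}

```text
clock: 19.6
tool_pos: [0.5447, -0.21, 0.1533]
eef_rot: [[-0.999, 0.043, -0.02], [0.048, 0.904, -0.426], [-0.0, -0.426, -0.905]]
contact_force: [-0.9, -3.2, 0.4]
finger_gap: 0.005
grasp_force: 1.3
```

>>> servo_tool:
  rows:
    - {"offset": [0, 0.003, -0.001], "turn": [0, 0, 0], "fingers": 1}
    - {"offset": [0, 0.006, -0.003], "turn": [0, 0, 0], "fingers": 1}
    - {"offset": [0, 0.006, -0.003], "turn": [0, 0, 0], "fingers": 1}

```text
clock: 19.9
tool_pos: [0.5449, -0.2071, 0.152]
eef_rot: [[-0.999, 0.043, -0.02], [0.048, 0.904, -0.426], [-0.001, -0.426, -0.905]]
contact_force: [-1.2, -2.8, -0.0]
finger_gap: 0.005
grasp_force: 1.4
```

>>> servo_tool:
  rows:
    - {"offset": [0, 0.002, -0.001], "turn": [0, 0, 0], "fingers": 1}
    - {"offset": [0, 0.004, -0.002], "turn": [0, 0, 0], "fingers": 1}
    - {"offset": [0, 0.004, -0.002], "turn": [0, 0, 0], "fingers": 1}

```text
clock: 20.2
tool_pos: [0.545, -0.2052, 0.1511]
eef_rot: [[-0.999, 0.044, -0.019], [0.048, 0.904, -0.426], [-0.001, -0.426, -0.905]]
contact_force: [-0.7, -3.2, 2.0]
finger_gap: 0.005
grasp_force: 1.5
```

>>> servo_tool:
  rows:
    - {"offset": [0, 0.002, -0.001], "turn": [0, 0, 0], "fingers": 1}
    - {"offset": [0, 0.004, -0.002], "turn": [0, 0, 0], "fingers": 1}
    - {"offset": [0, 0.004, -0.002], "turn": [0, 0, 0], "fingers": 1}

```text
clock: 20.5
tool_pos: [0.545, -0.2032, 0.1501]
eef_rot: [[-0.999, 0.044, -0.019], [0.048, 0.904, -0.426], [-0.001, -0.426, -0.905]]
contact_force: [-1.0, -2.3, 1.1]
finger_gap: 0.008
grasp_force: 1.5
```

```bash
python3 - <<'E'
from fit import *
R=np.c_[-BR[:,1],-BR[:,0],-BR[:,2]]
go(w([.19,-.026,.034]),R)
E
```

```text
t 20.5 pos [ 0.545  -0.2032  0.1501] off [-0.0, 0.004, -0.002] turn [0.008, 0.002, -0.003] F [-1.  -2.3  1.1] gap 0.008 bed [ 0.1922 -0.0257  0.0341]
```

>>> servo_tool:
  rows:
    - {"offset": [0, 0.002, -0.001], "turn": [0, 0, 0], "fingers": 1}
    - {"offset": [0, 0.004, -0.002], "turn": [0, 0, 0], "fingers": 1}
    - {"offset": [0, 0.004, -0.002], "turn": [0, 0, 0], "fingers": 1}

```text
clock: 20.8
tool_pos: [0.5451, -0.2012, 0.1491]
eef_rot: [[-0.999, 0.044, -0.019], [0.048, 0.904, -0.426], [-0.001, -0.426, -0.905]]
contact_force: [0.3, -3.1, 2.4]
finger_gap: 0.002
grasp_force: 1.5
```

>>> servo_tool:
  rows:
    - {"offset": [0, 0.002, -0.001], "turn": [0, 0, 0], "fingers": 1}
    - {"offset": [0, 0.004, -0.002], "turn": [0, 0, 0], "fingers": 1}
    - {"offset": [0, 0.004, -0.002], "turn": [0, 0, 0], "fingers": 1}

```text
clock: 21.1
tool_pos: [0.5451, -0.2004, 0.1488]
eef_rot: [[-0.999, 0.043, -0.019], [0.047, 0.903, -0.428], [-0.001, -0.429, -0.904]]
contact_force: [-0.8, -5.9, 4.6]
finger_gap: 0.003
grasp_force: 3.4
```

>>> servo_tool:
  rows:
    - {"offset": [0, 0.002, -0.001], "turn": [0, 0, 0], "fingers": 1}
    - {"offset": [0, 0.004, -0.002], "turn": [0, 0, 0], "fingers": 1}
    - {"offset": [0, 0.004, -0.002], "turn": [0, 0, 0], "fingers": 1}

```text
clock: 21.4
tool_pos: [0.5452, -0.2002, 0.1488]
eef_rot: [[-0.999, 0.043, -0.02], [0.047, 0.901, -0.431], [-0.0, -0.432, -0.902]]
contact_force: [-1.1, -10.1, 6.6]
finger_gap: 0.003
grasp_force: 6.3
```

The jaw has stopped at about q ≈ 0.046 with 12 N on it. I'll back off and take a clear look.

>>> servo_tool:
  rows:
    - {"offset": [-0.001, -0.02, 0.008], "turn": [0, 0, 0], "fingers": 1}
    - {"offset": [-0.003, -0.05, 0.02], "turn": [0, 0, 0], "fingers": 1}
    - {"offset": [-0.003, -0.05, 0.02], "turn": [0, 0, 0], "fingers": 1}
    - {"offset": [-0.003, -0.02, 0.1], "turn": [0, 0, 0], "fingers": 1}
    - {"offset": [-0.003, 0.02, 0.18], "turn": [0, 0, 0], "fingers": 1}
    - {"offset": [-0.06, 0.02, 0.24], "turn": [0, 0, 0], "fingers": 1}
    - {"offset": [-0.14, 0.05, 0.24], "turn": [0, 0, 0], "fingers": 1}
    - {"offset": [-0.2, 0.12, 0.24], "turn": [0, 0, 0], "fingers": 1}
    - {"offset": [-0.2, 0.22, 0.24], "turn": [0, 0, 0], "fingers": 1}
    - {"offset": [-0.2, 0.32, 0.24], "turn": [0, 0, 0], "fingers": 1}
    - {"offset": [-0.2, 0.42, 0.24], "turn": [0, 0, 0], "fingers": 1}
    - {"offset": [-0.2, 0.52, 0.24], "turn": [0, 0, 0], "fingers": 1}
    - {"offset": [-0.2, 0.62, 0.24], "turn": [0, 0, 0], "fingers": 1}
    - {"offset": [-0.2, 0.72, 0.24], "turn": [0, 0, 0], "fingers": 1}
    - {"offset": [-0.2, 0.82, 0.24], "turn": [0, 0, 0], "fingers": 1}
    - {"offset": [-0.2, 0.92, 0.24], "turn": [0, 0, 0], "fingers": 1}
    - {"offset": [-0.2, 0.92, 0.24], "turn": [0, 0, 0], "fingers": 1}
    - {"offset": [-0.2, 0.92, 0.24], "turn": [0, 0, 0], "fingers": 1}

```text
clock: 23.2
tool_pos: [0.4435, 0.2639, 0.2659]
eef_rot: [[-0.999, 0.04, -0.021], [0.045, 0.903, -0.426], [0.002, -0.427, -0.904]]
contact_force: [-0.6, -0.1, -0.2]
finger_gap: 0.007
grasp_force: 0.0
```

```bash
python3 - <<'E'
from fit import *
im,d=save('top','t5');im2,d2=save('scene','s5')
a=cv2.resize(im[193:243,284:394],None,fx=6,fy=6,interpolation=2);b=cv2.resize(im2[212:272,270:394],None,fx=5,fy=5,interpolation=2)
c=np.zeros((600,660,3),np.uint8);c[:300]=a;c[300:600,:620]=b;cv2.imwrite('pics/v5.png',c[...,::-1])
for c in('top','scene'): print(c,proj(c,[w([x,y,.024]) for x,y in((160,0),(160,-52),(0,0),(0,-52)) for x,y in[(x/1000,y/1000)]]).round(1).tolist())
E
```

```text
top [[351.2, 202.9], [351.1, 223.0], [294.4, 205.4], [294.0, 224.5]]
scene [[350.9, 229.2], [341.1, 244.2], [298.0, 222.8], [287.8, 236.3]]
```

View pics/v5.png

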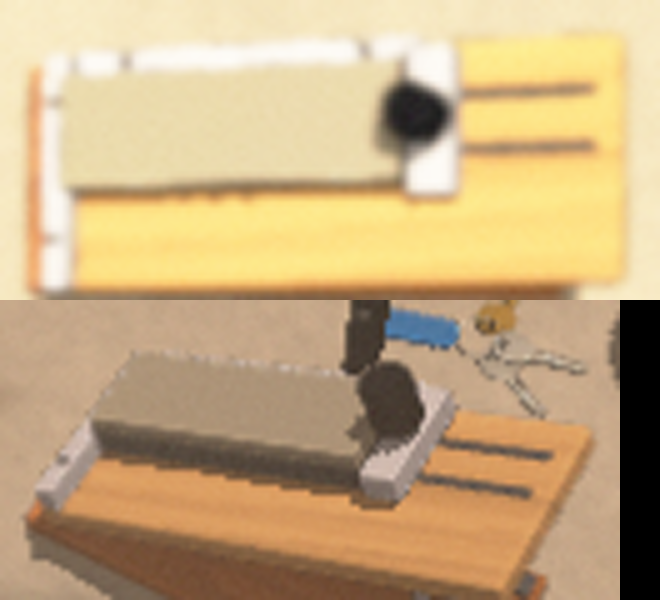

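The stone sits pale side up against the fence, with its corners at (62,188), (405,180) and (66,75) in the upper crop. All are within about 1 mm of where a stone that is home should appear. The jaw face at x≈405 touches its upper end, and the arm is clear.

```bash
python3 -c "
from workcell import env
print(env.finish_job())"
```

```text
the job is handed in; nothing more can be done
None
```

The whetstone is lying pale side up on the bed against the fence and foot stop, with the jaw slid snug onto its upper end. I judged this from contact forces and camera pictures to about 1 mm and handed the job in at about 23 s; handing in returned no verdict.

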